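Pin the hold-down strap of a bowling-ball jig with a ball-lock pin

TASK

Swing the jig's hold-down strap fully down over the red ball sample. Then take the ball-lock pin out of its rest with its thumb button squeezed in, slide it gently through the jig's fork and the strap's lug until you feel its shoulder come home against the fork, and let go so that the button springs out and the pin stays locked in place. Do not ram or force the pin, keep the ball sample in its cup, and leave the other things on the counter alone.

Things in the scene. Friction and masses are not known exactly. Their poses are not given: they have to be found in the camera images.
- jig: Bench jig fixed to the counter: grey base plate 140 x 270 x 12 mm, origin under its centre, z up. x: the way the pin goes in; y: along the base, from the fork (y -85 mm) to the hinge posts (y +85 mm, 26 mm wide, tops 138 mm above the counter). Fork and posts stand on a steel bridge bolted on through slotted feet, set anywhere within 12 mm of its middle place along x and tight there.
- pin_hole (a point): Mouth of the fork's 13 mm hole, where the pin goes in, 85 mm above the counter, axes as the jig's; given for the bridge in its middle place: the true mouth is up to 12 mm nearer or farther along x (y and z are true). Fork: two cheeks 34 mm wide, 10 mm thick, tops at 102 mm. The hole runs level along +x: cheek 10 mm, gap 2, strap lug 12 (hole 14 mm), gap 2, cheek 10; edges not bevelled.
- strap_hinge (a point): Middle of the strap's hinge axis, between the hinge posts, 123 mm above the counter, axis along the jig's x; like pin_hole given for the bridge's middle place. The strap is an aluminium bar 30 mm wide, 10 mm thick, its mid-plane through the axis, reaching 191 mm from it; its lug hangs 53 mm below the mid-plane, 170 mm from the axis; a rubber pad is under its middle.
- strap (a joint): Angle of the hold-down strap, rad: 0 = level, over the ball, pointing from the hinge to the fork; grows as it swings up and back, to 1.5 (nearly upright). Firm stop at -0.006; there its lug hole hangs about 1 mm low and the pin's nose must lift the lug a little on the way through (some 3 to 4 N). Stiff hinge (0.25 N m): stays where it is left.
- pin_grip (a point): Middle of the ball-lock pin's black handle, on the pin's axis; x along the pin to its nose. Pin 154 mm long, about 150 g, lies level in its rest, axis 45 mm above the counter. From here along x: handle body 28 mm across, -16 to +22 mm; thumb button's outer face at -34 mm (-28 squeezed in); front face of the finger flange at +28 mm; shoulder face at +68 mm; nose at +120 mm.
- pin_flange (a point): Centre of the flat front face of the finger flange (50 mm across, 6 mm thick); axes as pin_grip's. To squeeze the pin, one finger pushes the button, the other this face, both above the bare 12 mm rod that runs from here to the shoulder collar (62 mm apart released, 56 mm squeezed in). 35 mm of room for that finger between flange and collar.
- pin_shoulder (a point): Centre of the bearing face of the shoulder collar (21 mm across, 5 mm thick), 68 mm ahead of pin_grip; axes as pin_grip's. Fully home it bears on the fork's near cheek.
- pin_nose (a point): Centre of the pin's blunt end, 52 mm ahead of the shoulder face. The shank is 12 mm across; its last 5 mm taper to 7 mm. Two locking balls, 36.9 to 42.9 mm ahead of the shoulder face, stand 2.5 mm proud of the shank while the button is out and sink flush when it is in. They come clear beyond the fork only if the shoulder is within 1 mm of the cheek.
- button (a joint): Travel of the pin's round steel thumb button (36 mm across, 8 mm thick), m: 0 sprung out, 0.006 squeezed in; 3.5 N to start, 8 N fully in. While it is out the balls cannot pass a hole; if they are caught inside one when let go, the button stays partly in, by 0.002 or more.
- ball_sample_center (a point): Centre of the red resin ball sample, 90 mm across, loose in the jig's rubber cup, its top 112 mm above the counter.
- pin_rest: Fixed wooden rest, origin under its middle, x along the pin it holds. Two saddles 44 mm wide, tops level with the pin's axis (45 mm up): 16 to 34 mm behind the origin under the bare rod, 10 to 30 mm ahead under the shank. The pin lifts straight up out of them and can slide some 6 mm either way.
- thumb_insert: White plastic tube 33 mm across and 45 mm tall, standing; origin at the centre of its underside. To be left alone.
- countersink: Brass countersink bit standing on its shank, point up, 28 mm across and 46 mm tall; origin at the centre of its underside. To be left alone.
- wrist_cup: Charcoal rubber cup, 90 mm across and 50 mm tall; origin at the centre of its underside. To be left alone.
Mind the look-alikes: they are no part of the job. What is shaped like the part that bears pin_grip but blue is not meant.

How it is judged:
On the way, in this order (a step that is already met when the one before it is completed fails the run):
1. the strap is swung fully down (within 0.02 rad of level) (value of joint strap below 0.02 rad), for 0.2 s.
2. with its button squeezed in, the pin's shank is well inside the fork hole (value of joint button above 0.004 m and x of pin_shoulder in the frame of pin_hole between -0.025 and 0.015 m and y of pin_shoulder in the frame of pin_hole between -0.005 and 0.005 m and z of pin_shoulder in the frame of pin_hole between -0.005 and 0.005 m), for 0.1 s.
At the end, for the whole second after the job is handed in: Strap down (below 0.02 rad); pin through fork and lug up to its shoulder, within 5 mm of the hole's line and 0.1 rad of its direction; button sprung out (under 1 mm in), which it can do there only with the balls beyond the far cheek; ball sample within 10 mm of its cup's middle; gripper clear (value of joint strap below 0.02 rad and value of joint button below 0.001 m and x of pin_shoulder in the frame of pin_hole between -0.0145 and 0.0135 m and y of pin_shoulder in the frame of pin_hole between -0.005 and 0.005 m and z of pin_shoulder in the frame of pin_hole between -0.005 and 0.005 m and angle between the x axis of pin_shoulder and the x axis of pin_hole, either way round below 0.1 rad and horizontal distance between ball_sample_center and jig below 0.01 m and contact force between the fingers and anything else below 0.5 N); the robot touches nothing.
It fails at once if the pin is rammed or forced: it presses on the jig or strap with more than 25 N (contact force between pin and jig above 25 N).
It fails at once if the ball sample leaves its cup (moved more than 15 mm) (distance of ball_sample_center from where it was at the start of the episode above 0.015 m).
It fails at once if a bystander is disturbed (moved more than 15 mm) (distance of any of thumb_insert, countersink, wrist_cup from where it was at the start of the episode above 0.015 m).
It also fails if it takes over 56 s, if anything falls off the work surface, if the arm or the gripper's body presses on something with over 40 N, if the wrist force passes 120 N, or if a joint passes its speed limit or range.

ROBOT

A 7-joint arm with a two-finger parallel gripper is mounted at the origin on the work surface. World frame = base frame: x ahead of the robot, y to its left, z up, the work surface at z = 0. Lengths are in m, angles in rad, forces in N, time in s.
With the tool pointing down it reaches from about 0.4 to 0.75 m from the base axis. Payload 19.5 kg.
Tool frame: the origin (TCP) lies at the very end of the fingers, on their centre line; the grasp point (between the pads) lies manip.grip_point_offset behind it (manip.grip_point_offset is the distance from the TCP to the grasp point, in m); z points along the fingers, y is the line along which they close (so a half turn about z gives the same grasp; the last joint's range is limited). The gripper opens to 85 mm and grips with 20 to 120 N. Pads are 22 mm wide; open, the fingers measure 114 mm over their backs; the gripper's body (76 mm by 85 mm) begins 54 mm behind the grasp point. The pads swing forward as they close: fully open they stand 13 mm farther back than shut.
Start: joints at [1.083, 0.707, -0.028, 1.485, 0.022, 0.951, -0.075], TCP at [0.248, -0.519, 0.231] pointing down, gripper open.
Joint ranges: [-2.71, 2.71], [-0.32, 2.16], [-1.57, 1.52], [0, 2.45], [-1.46, 4.6], [0, 2.02], [-2.83, 2.83]. Speed limits (rad/s): [1.89, 1.89, 2.57, 2.57, 3.01, 3.01, 3.01].

INTERFACE

Orientations are given as a unit quaternion [w, x, y, z].
In Python, from workcell import manip gives the robot as it stands. The module is installed in compiled form; this text tells all that it offers.
- The arm moves only by the shell command python3 -m inch 'ROWS' [OPENING] [FORCE]. ROWS is JSON, a list of rows, each a list of 4 numbers: the shift along the tool's x, y, z in units of 30 mm (1.0 is 30 mm), then the turn about the tool's z in degrees. In form: [[tx, ty, tz, spin], ...]. A call has exactly 8 rows; each row shifts and turns the commanded pose from where the row before left it, along the tool's axes as they then stand; what a row does not reach is not made up. A row lasts 1/12 s, in which the tool goes at most 41.7 mm and 7.16 degrees, less where a joint would pass 70% of its speed; a pose out of reach is approached as far as the arm can. A call is refused whole if a number of a shift passes 1 or a number of a turn 7.16, either way. A call with a gripper value outside its range is refused whole. OPENING is the finger opening in mm, from 0 to 85.4, set as the call begins (- or left out, the last holds). The fingers move at their own pace and stop on an object; FORCE is the grip in N (left out, the last holds). Time passes only in rows, so rows that do not move let the fingers close, or fill a call up. It gives the time, the measured TCP pose, the force, the opening and the grip force at its end, in the units of the state.
- manip.get_state(): the state, without advancing time (a new reading comes with each control period).
- manip.snapshot(name): name is "scene" or "top" or "wrist"; returns a dict with "image" (384x512x3 uint8, red, green, blue), "mtx" (3x3 intrinsics, pixels), "pose" (4x4, takes a point from camera to world coordinates); the wrist camera has in their place "hand_eye" (4x4, takes a point from camera to tool coordinates, whose origin is the TCP and whose axes are the flange's). Camera axes: x right, y down, z forward; pixel columns grow to the right and rows downward; lengths in m; the calibration is good to about 2 mm. A picture is of the moment at which its call begins: read the wrist's pose just before it. There is no depth.
- manip.finish_job(): hands the job in; it is judged then, once.
The state is a dict: "time": time; "qpos": joint angles; "joint_velocities": joint speeds; "effort": joint torques, N m; "ee_pos": TCP position; "ee_rot": TCP orientation; "contact_force": force on the tool from outside, world axes, zero at the start; "torque": the same for the moment, N m; "opening": opening from 0.0 (shut) to 1.0 (fully open); "grip_force": force on a finger pad.
Only numpy, scipy, OpenCV 4.12 (cv2) and the standard library are available. Lean on these libraries where they do the work, as an engineer would, in place of code of your own. Each camera call takes 0.05 s, during which the arm holds its last target. There are 200 camera calls.

## Working session

There is one attempt and no reset: what is moved stays moved. The work goes in short steps, Python scripts to look and compute and a shell command to move; the robot and the scene stay as the last step left them, time stands still between calls to the robot, and variables do not carry over. Pictures are saved under pics/ and viewed, at most 10 in all, crops included, and the job is handed in when it is done.

```bash
mkdir -p pics; python3 - <<'E'
from workcell import manip
import cv2,numpy as np
print(manip.get_state()); print(manip.grip_point_offset)
for n in("scene","top"):
    s=manip.snapshot(n); cv2.imwrite(f"pics/{n}0.png",s["image"][:,:,::-1]); np.savez(f"{n}0.npz",**s); print(n,s["mtx"].tolist(),np.round(s["pose"],4).tolist())
E
```

```text
{'time': 0.0, 'qpos': array([ 1.08329445,  0.70710671, -0.0276386 ,  1.48499134,  0.02202891,
        0.95089643, -0.07552123]), 'joint_velocities': array([ 0.00115101,  0.00093339, -0.00090772, -0.00155203,  0.0006147 ,
       -0.00043219, -0.00030423]), 'effort': array([-2.24822528e-03, -8.83227682e+01,  1.23337694e+00, -2.36174834e+01,
        1.67546893e-02,  6.49471243e-03,  1.09398195e-05]), 'ee_pos': array([ 0.24781891, -0.51856576,  0.23082694]), 'ee_rot': array([-5.30273259e-04,  9.75258803e-01,  2.21065524e-01, -1.43160304e-04]), 'contact_force': array([0.46205068, 0.20416598, 0.14123721]), 'torque': array([-0.00088899,  0.04789416, -0.00749325]), 'grip_force': 0.0, 'opening': 0.9972156355132705}
0.0187
scene [[399.6917451472976, 0.0, 257.4352396761851], [0.0, 399.6917451472976, 188.22489154593114], [0.0, 0.0, 1.0]] [[0.6043, 0.596, -0.5287, 0.9985], [0.7967, -0.4621, 0.3896, -0.4627], [-0.0121, -0.6566, -0.7541, 0.7858], [0.0, 0.0, 0.0, 1.0]]
top [[487.6453649000822, 0.0, 248.23535458107978], [0.0, 487.6453649000822, 201.51149586563253], [0.0, 0.0, 1.0]] [[0.0081, -0.9924, 0.1231, 0.3734], [-1.0, -0.0082, -0.0003, -0.1117], [0.0013, -0.123, -0.9924, 1.2589], [0.0, 0.0, 0.0, 1.0]]
```

View pics/top0.png

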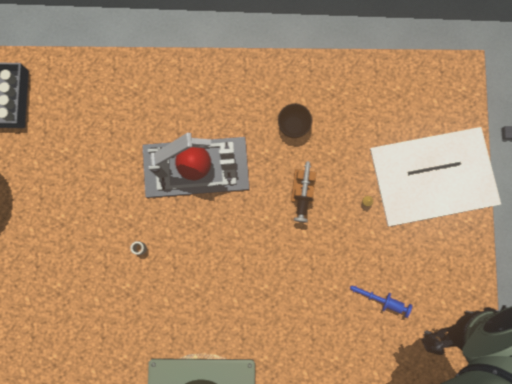

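View pics/scene0.png

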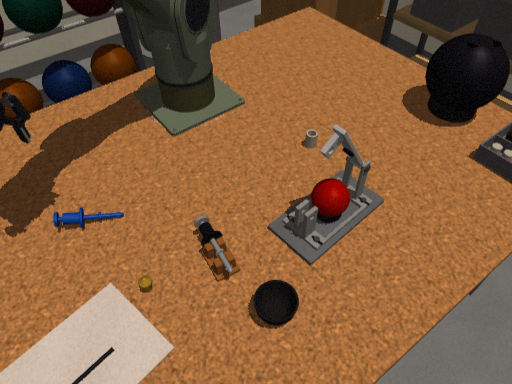

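```bash
python3 - <<'E'
import cv2,numpy as np
t=cv2.imread("pics/top0.png"); s=cv2.imread("pics/scene0.png")
a=cv2.resize(t[120:240,130:330],None,fx=4,fy=4,interpolation=cv2.INTER_CUBIC)
b=cv2.resize(s[120:290,190:390],None,fx=3.5,fy=3.5,interpolation=cv2.INTER_CUBIC)
cv2.imwrite("pics/tc.png",a);cv2.imwrite("pics/sc.png",b);print(a.shape,b.shape)
E
```

```text
(480, 800, 3) (595, 700, 3)
```

View pics/tc.png

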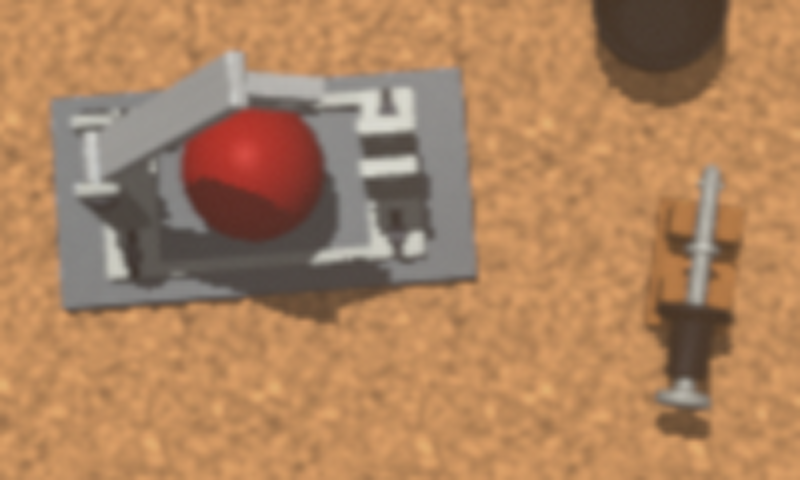

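View pics/sc.png

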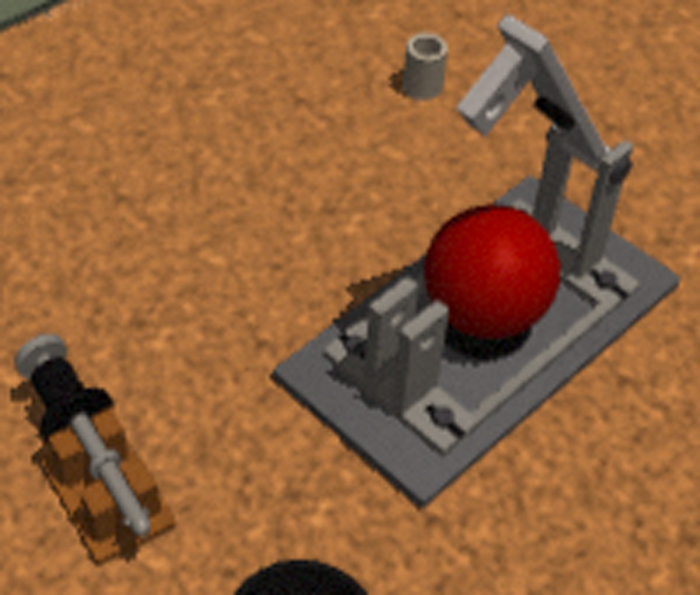

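```bash
cat >h.py <<'E'
import numpy as np
def ray(s,px,z,pose=None):
    P=s["pose"] if pose is None else pose
    d=P[:3,:3]@np.linalg.inv(s["mtx"])@np.array([px[0],px[1],1.]); o=P[:3,3]
    return o+d*(z-o[2])/d[2]
def proj(s,p,pose=None):
    P=s["pose"] if pose is None else pose
    c=P[:3,:3].T@(np.array(p)-P[:3,3]); u=s["mtx"]@c; return u[:2]/u[2]
E
python3 - <<'E'
from h import *
t=np.load("top0.npz");s=np.load("scene0.npz")
T=lambda x,y,z:np.round(ray(t,(130+x/4-.4,120+y/4-.4),z)*1e3,1)
S=lambda x,y,z:np.round(ray(s,(190+x/3.5-.4,120+y/3.5-.4),z)*1e3,1)
for n,a in dict(TL=(52,100,.012),TR=(462,70,.012),BR=(476,278,.012),BL=(66,310,.012),post1=(91,121,.138),post2=(97,188,.138),cheekN=(388,165,.102),cheekNedge=(388,174,.102),cheekF=(386,124,.102),nose=(711,168,.045),button=(683,403,.045),flange=(695,308,.045),collar=(702,247,.045),strapend_l=(228,55,.25)).items(): print("top",n,T(*a))
for n,a in dict(L=(273,375,.012),B=(422,504,.012),R=(678,280,.012),cheekNa=(369,310,.102),cheekNb=(385,322,.102),cheekNc=(416,287,.102),Fa=(401,338,.102),Fb=(419,345,.102),Fc=(447,310,.102),post=(622,155,.138),nose=(143,525,.045),button=(40,355,.045),collar=(103,465,.045)).items(): print("sc",n,S(*a))
E
```

```text
top TL [675.6 165.1  12. ]
top TR [ 697.9 -102.6   12. ]
top BR [ 560.3 -112.8   12. ]
top BL [537.3 151.3  12. ]
top post1 [632.7 113.9 138. ]
top post2 [592.7 109.1 138. ]
top cheekN [615.4 -59.1 102. ]
top cheekNedge [609.8 -59.1 102. ]
top cheekF [640.6 -57.5 102. ]
top nose [ 627.1 -261.1   45. ]
top button [ 477.6 -242.6   45. ]
top flange [ 537.5 -250.5   45. ]
top collar [ 576.3 -255.1   45. ]
top strapend_l [643.1  19.8 250. ]
sc L [ 567. -117.   12.]
sc B [ 702.3 -104.1   12. ]
sc R [678.2 162.4  12. ]
sc cheekNa [614.8 -79.6 102. ]
sc cheekNb [627.9 -78.  102. ]
sc cheekNc [618.9 -44.3 102. ]
sc Fa [643.2 -78.4 102. ]
sc Fb [653.8 -73.3 102. ]
sc Fc [644.3 -41.4 102. ]
sc post [638.3 112.2 138. ]
sc nose [ 624.1 -260.8   45. ]
sc button [ 479.2 -242.9   45. ]
sc collar [ 574.7 -256.6   45. ]
```

```bash
cat >>h.py <<'E'
Y=np.radians(4.9); JX=np.array([np.cos(Y),np.sin(Y),0]); JY=np.array([-np.sin(Y),np.cos(Y),0]); JZ=np.array([0,0,1.])
J0=np.array([.6178,.025,0])
def jig(x,y,z): return J0+x*JX+y*JY+z*JZ
def q2R(q):
    from scipy.spatial.transform import Rotation as R
    return R.from_quat(np.roll(q,-1)).as_matrix()
def delta(target,st):
    "tool-frame delta, in 30 mm units"
    return q2R(st["ee_rot"]).T@(np.array(target)-st["ee_pos"])/.03
E
python3 - <<'E'
from h import *
t=np.load("top0.npz");s=np.load("scene0.npz")
for sh in (0,.005):
  for th in np.arange(.6,1.3,.1):
    p=jig(sh,.085-.191*np.cos(th),.123+.191*np.sin(th))
    a=(proj(t,p)-[130,120]+.4)*4; b=(proj(s,p)-[190,120]+.4)*3.5
    print(sh,round(th,2),a.round(),b.round(),"(236,79) (525,34)",p.round(3))
E
```

```text
0 0.6 [356. 100.] [438. 149.] (236,79) (525,34) [ 0.624 -0.047  0.231]
0 0.7 [333.  95.] [454. 120.] (236,79) (525,34) [ 0.623 -0.036  0.246]
0 0.8 [306.  90.] [473.  90.] (236,79) (525,34) [ 0.622 -0.023  0.26 ]
0 0.9 [277.  86.] [493.  61.] (236,79) (525,34) [ 0.621 -0.009  0.273]
0 1.0 [244.  83.] [515.  32.] (236,79) (525,34) [0.619 0.007 0.284]
0 1.1 [209.  81.] [537.   5.] (236,79) (525,34) [0.618 0.023 0.293]
0 1.2 [173.  80.] [560. -20.] (236,79) (525,34) [0.616 0.041 0.301]
0.005 0.6 [356.  91.] [444. 154.] (236,79) (525,34) [ 0.629 -0.047  0.231]
0.005 0.7 [332.  85.] [461. 124.] (236,79) (525,34) [ 0.628 -0.035  0.246]
0.005 0.8 [306.  81.] [480.  94.] (236,79) (525,34) [ 0.627 -0.022  0.26 ]
0.005 0.9 [276.  77.] [500.  65.] (236,79) (525,34) [ 0.626 -0.008  0.273]
0.005 1.0 [243.  74.] [522.  37.] (236,79) (525,34) [0.624 0.007 0.284]
0.005 1.1 [209.  71.] [544.  10.] (236,79) (525,34) [0.623 0.024 0.293]
0.005 1.2 [172.  70.] [567. -16.] (236,79) (525,34) [0.621 0.041 0.301]
```

```bash
python3 -m inch '[[0,0,-0.2,-7.16],[0,0,-0.2,-7.16],[0,0,-0.2,-7.16],[0,0,-0.2,-7.16],[0,0,-0.2,-7.16],[0,0,-0.2,-7.16],[0,0,0,-7.16],[0,0,0,-7.16]]' 0 40
python3 - <<'E'
from h import *
from workcell import manip
st=manip.get_state(); print(delta([.48,.08,.27],st), delta([.48,.08,.27],st)/24)
E
```

```text
time: 0.77
ee_pos: [0.2479, -0.5188, 0.2674]
ee_rot: [-0.0, 0.748, 0.664, -0.0]
contact_force: [-0.1, -0.3, 0.2]
opening: 0.002
grip_force: 0.0
[20.73746327  5.3108388  -0.08850699] [ 0.86406097  0.22128495 -0.00368779]
```

```bash
python3 -m inch '[[0.86,0.22,0,0],[0.86,0.22,0,0],[0.86,0.22,0,0],[0.86,0.22,0,0],[0.86,0.22,0,0],[0.86,0.22,0,0],[0.86,0.22,0,0],[0.86,0.22,0,0]]' >/dev/null
python3 -m inch '[[0.86,0.22,0,0],[0.86,0.22,0,0],[0.86,0.22,0,0],[0.86,0.22,0,0],[0.86,0.22,0,0],[0.86,0.22,0,0],[0.86,0.22,0,0],[0.86,0.22,0,0]]' >/dev/null
python3 -m inch '[[0.86,0.22,0,0],[0.86,0.22,0,0],[0.86,0.22,0,0],[0.86,0.22,0,0],[0.86,0.22,0,0],[0.86,0.22,0,0],[0.86,0.22,0,0],[0.86,0.22,0,0]]' 
python3 - <<'E'
from h import *
from workcell import manip
st=manip.get_state(); p=jig(.0035,.045,.265);print(p,delta(p,st))
prev=p
R=q2R(st["ee_rot"])
for th in np.linspace(.98,-.02,17):
    c=jig(.0035,.085-.15*np.cos(th)+.005*np.sin(th)+.011,.123+.15*np.sin(th)+.005*np.cos(th)); print(th.round(3),(R.T@(c-prev)/.03).round(3)); prev=c
E
```

```text
time: 2.77
ee_pos: [0.4827, 0.0771, 0.2672]
ee_rot: [-0.0, 0.75, 0.661, -0.0]
contact_force: [-0.4, -0.8, 0.5]
opening: 0.004
grip_force: 0.0
[0.61744345 0.0701345  0.265     ] [0.33210525 4.4865237  0.07048721]
0.98 [-0.926  0.198  0.488]
0.918 [-0.254  0.054  0.174]
0.855 [-0.243  0.052  0.19 ]
0.792 [-0.231  0.05   0.205]
0.73 [-0.218  0.047  0.219]
0.668 [-0.204  0.044  0.233]
0.605 [-0.19   0.041  0.245]
0.542 [-0.174  0.037  0.257]
0.48 [-0.158  0.034  0.267]
0.418 [-0.142  0.03   0.277]
0.355 [-0.125  0.027  0.286]
0.292 [-0.107  0.023  0.293]
0.23 [-0.089  0.019  0.299]
0.167 [-0.07   0.015  0.304]
0.105 [-0.052  0.011  0.308]
0.042 [-0.033  0.007  0.311]
-0.02 [-0.014  0.003  0.312]
```

```bash
python3 -m inch '[[0.04,0.56,0.01,0],[0.04,0.56,0.01,0],[0.04,0.56,0.01,0],[0.04,0.56,0.01,0],[0.04,0.56,0.01,0],[0.04,0.56,0.01,0],[0.04,0.56,0.01,0],[0.04,0.56,0,0]]' 
python3 -m inch '[[-0.31,0.066,0.16,0],[-0.31,0.066,0.16,0],[-0.31,0.066,0.16,0],[-0.254,0.054,0.174,0],[-0.243,0.052,0.19,0],[-0.231,0.05,0.205,0],[-0.218,0.047,0.219,0],[-0.204,0.044,0.233,0]]'
python3 -m inch '[[-0.19,0.041,0.245,0],[-0.174,0.037,0.257,0],[-0.158,0.034,0.267,0],[-0.142,0.03,0.277,0],[-0.125,0.027,0.286,0],[-0.107,0.023,0.293,0],[0,0,0,0],[0,0,0,0]]'
```

```text
time: 3.43
ee_pos: [0.6176, 0.0683, 0.2648]
ee_rot: [-0.0, 0.75, 0.661, -0.0]
contact_force: [0.2, -0.1, 0.1]
opening: -0.003
grip_force: 0.0
time: 4.1
ee_pos: [0.6224, 0.0041, 0.2196]
ee_rot: [0.0, 0.75, 0.661, 0.0]
contact_force: [-0.9, 0.8, 0.3]
opening: 0.0
grip_force: 0.4
time: 4.77
ee_pos: [0.6247, -0.0224, 0.171]
ee_rot: [-0.0, 0.75, 0.661, -0.0]
contact_force: [0.1, 1.0, 0.0]
opening: -0.003
grip_force: 0.0
```

```bash
python3 -m inch '[[-0.089,0.019,0.299,0],[-0.07,0.015,0.304,0],[-0.052,0.011,0.308,0],[-0.033,0.007,0.25,0],[0,0,0.15,0],[0,0,0.06,0],[0,0,0.05,0],[0,0,0,0]]'
python3 - <<'E'
from workcell import manip
import cv2
s=manip.snapshot("scene"); cv2.imwrite("pics/s1.png",cv2.resize(s["image"][100:300,190:400,::-1],None,fx=2.8,fy=2.8,interpolation=cv2.INTER_CUBIC))
print(manip.get_state()["contact_force"])
E
```

```text
time: 5.43
ee_pos: [0.6254, -0.0298, 0.1287]
ee_rot: [-0.0, 0.75, 0.661, 0.0]
contact_force: [-0.3, -0.1, 0.2]
opening: 0.002
grip_force: 0.0
[ 0.2684339   0.05260973 -0.05778856]
```

View pics/s1.png

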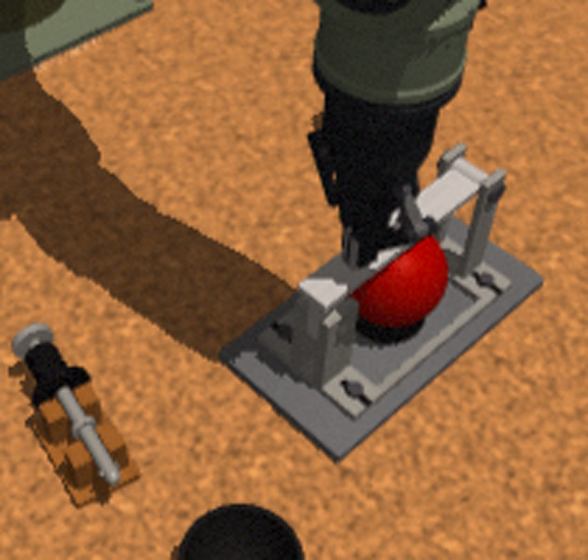

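```bash
for i in 1 ; do python3 -m inch '[[0,0,0.03,0],[0,0,0.03,0],[0,0,0.03,0],[0,0,0.03,0],[0,0,0,0],[0,0,0,0],[0,0,0,0],[0,0,0,0]]' | egrep 'pos|force'; done
```

```text
ee_pos: [0.6258, -0.0299, 0.1269]
contact_force: [-7.4, 0.2, 26.5]
grip_force: 13.0
```

```bash
python3 -m inch '[[0,0,-1,0],[0,0,-1,0],[0,0,-1,0],[0,0,-1,0],[-0.3,-0.5,-1,0],[-0.4,-0.5,0,0],[-0.4,-0.5,0,0],[0,0,0,0]]' 80
python3 - <<'E'
from workcell import manip
from h import *
import cv2
st=manip.get_state(); s=manip.snapshot("wrist"); 
P=np.eye(4);P[:3,:3]=q2R(st["ee_rot"]);P[:3,3]=st["ee_pos"]
np.savez("w1.npz",image=s["image"],mtx=s["mtx"],pose=P@s["hand_eye"])
print(s["hand_eye"].round(4).tolist(),s["mtx"].tolist())
cv2.imwrite("pics/w1.png",s["image"][:,:,::-1])
sh=.0035
w=np.load("w1.npz")
for n,p in dict(mouth=jig(sh-.018,-.085,.085),cheekedge=jig(sh-.018,-.085,.102),pin=np.array([.507,-.246,.045])).items(): print(n,p,proj(w,p))
st=manip.get_state();print(delta([.509,-.2465,.20],st))
E
```

```text
time: 6.82
ee_pos: [0.5748, -0.0592, 0.2761]
ee_rot: [0.001, 0.751, 0.661, -0.0]
contact_force: [1.1, -1.5, 0.7]
opening: 0.938
grip_force: 0.0
[[-0.0002, -0.9477, -0.3192, 0.0833], [1.0, -0.0004, 0.0006, 0.0], [-0.0007, -0.3192, 0.9477, -0.1446], [0.0, 0.0, 0.0, 1.0]] [[290.7919021672636, 0.0, 257.43520922247666], [0.0, 290.7919021672636, 187.9952877972218], [0.0, 0.0, 1.0]]
mouth [ 0.61061343 -0.0609279   0.085     ] [287.39177091 161.59238555]
cheekedge [ 0.61061343 -0.0609279   0.102     ] [288.88191833 165.13092978]
pin [ 0.507 -0.246  0.045] [228.76213894 281.08305472]
[-6.50791207 -1.42123859  2.53355313]
```

View pics/w1.png

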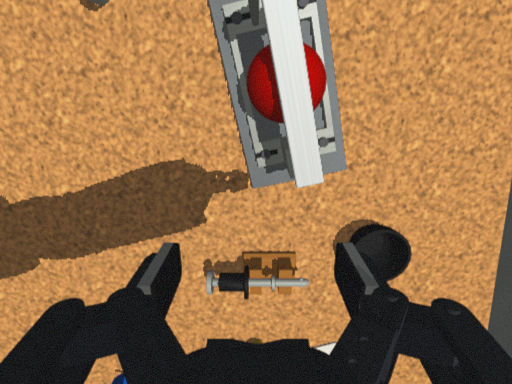

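```bash
python3 - <<'E'
from h import *
import cv2
w=np.load("w1.npz")
for sh in(-.002,.001,.0035,.006): print(sh,[proj(w,jig(sh,.085-.191,.128)).round(1),proj(w,jig(sh-.015,.085-.191,.128)).round(1),proj(w,jig(sh+.015,.085-.191,.128)).round(1),proj(w,jig(sh-.018,-.102,.102)).round(1)])
for a in((206,283),(249,283),(308,283)): print(ray(w,a,.045).round(4))
i=w["image"][:,:,::-1]
a=cv2.resize(i[130:200,230:350],None,fx=6,fy=6,interpolation=cv2.INTER_CUBIC);b=cv2.resize(i[250:310,195:315],None,fx=6,fy=6,interpolation=cv2.INTER_CUBIC)
b=b[:180+0] if 0 else b
cv2.imwrite("pics/w1c.png",np.vstack([a[120:],b[60:310]])); print(a.shape,b.shape)
E
```

```text
-0.002 [array([306.5, 187.5]), array([292.6, 190.3]), array([320.5, 184.7]), array([286.8, 180.2])]
0.001 [array([309.3, 187. ]), array([295.4, 189.8]), array([323.3, 184.1]), array([289.4, 179.7])]
0.0035 [array([311.6, 186.5]), array([297.7, 189.3]), array([325.7, 183.6]), array([291.5, 179.2])]
0.006 [array([314., 186.]), array([300. , 188.8]), array([328. , 183.2]), array([293.7, 178.8])]
[ 0.4718 -0.245   0.045 ]
[ 0.5372 -0.2534  0.045 ]
[ 0.627 -0.265  0.045]
(420, 720, 3) (360, 720, 3)
```

View pics/w1c.png

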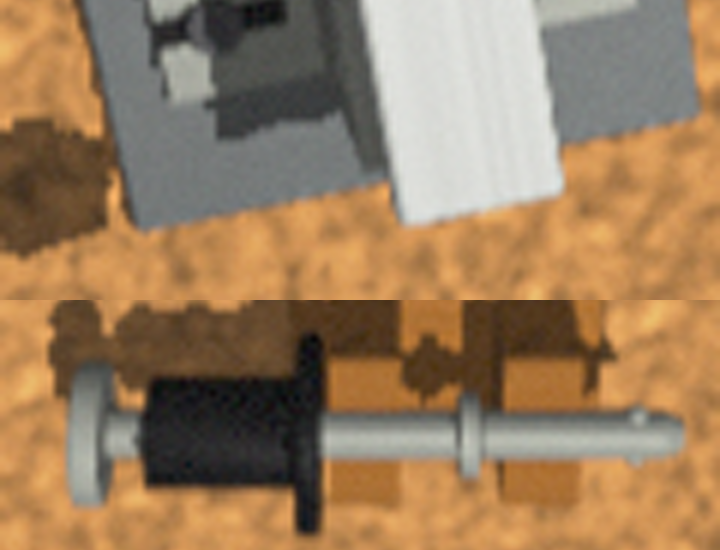

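```bash
python3 -m inch '[[-0.8,-0.18,0.2,0],[-0.82,-0.18,0.4,0],[-0.82,-0.18,0.6,0],[-0.82,-0.18,0.7,0],[-0.82,-0.18,0.7,0],[-0.82,-0.18,0.7,0],[-0.82,-0.18,0.6,0],[-0.82,-0.18,0,0]]' 80
python3 -m inch '[[0,0,0,0],[0,0,0,0],[0,0,0,0],[0,0,0,0],[0,0,0,0],[0,0,0,0],[0,0,0,0],[0,0,0,0]]' >/dev/null
python3 - <<'E'
from workcell import manip
from h import *
import cv2
st=manip.get_state(); s=manip.snapshot("wrist"); 
P=np.eye(4);P[:3,:3]=q2R(st["ee_rot"]);P[:3,3]=st["ee_pos"]
np.savez("w2.npz",image=s["image"],mtx=s["mtx"],pose=P@s["hand_eye"])
w=np.load("w2.npz");print(st["ee_pos"],st["opening"],st["contact_force"])
cv2.imwrite("pics/w2.png",s["image"][:,:,::-1])
w1=np.load("w1.npz")
for n,p in dict(grip=np.array([.509,-.248,.045])).items(): print(n,p,proj(w,p))
for c in((-.07,-.135,.012),(.07,-.135,.012)): print(proj(w1,jig(*c)))
E
```

```text
time: 7.53
ee_pos: [0.5082, -0.2466, 0.1549]
ee_rot: [-0.002, 0.75, 0.662, -0.001]
contact_force: [-0.0, -1.1, -0.4]
opening: 0.938
grip_force: 0.0
[ 0.50943052 -0.24608984  0.15827255] 0.9338580931030702 [-0.29714801 -0.43256314  0.2991859 ]
grip [ 0.509 -0.248  0.045] [256.99709474 186.39151141]
[251.82773928 189.88143161]
[345.7661785  170.60556126]
```

View pics/w2.png

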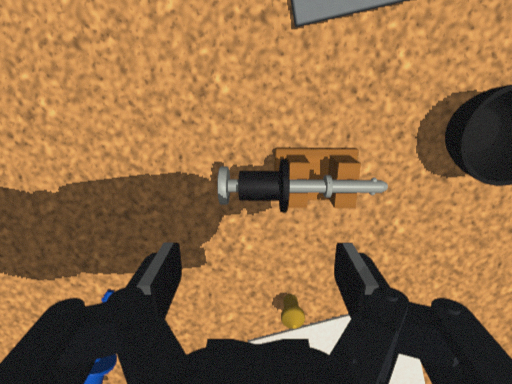

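```bash
python3 -m inch '[[-0.02,-0.01,0.4,0],[-0.02,-0.01,0.5,0],[-0.02,-0.01,0.5,0],[0,-0.01,0.5,0],[0,-0.01,0.5,0],[0,0,0.5,0],[0,0,0.4,0],[0,0,0,0]]' 74
python3 -m inch '[[0,0,0.1,0],[0,0,0.05,0],[0,0,0,0],[0,0,0,0],[0,0,0,0],[0,0,0,0],[0,0,0,0],[0,0,0,0]]'
```

```text
time: 8.92
ee_pos: [0.5068, -0.2474, 0.0573]
ee_rot: [-0.001, 0.75, 0.662, -0.001]
contact_force: [-0.7, 0.2, 0.4]
opening: 0.867
grip_force: 0.0
time: 9.58
ee_pos: [0.5076, -0.2479, 0.0548]
ee_rot: [0.0, 0.75, 0.661, 0.0]
contact_force: [-0.4, -0.6, -0.2]
opening: 0.863
grip_force: 0.0
```

```bash
python3 -m inch '[[0,0,0.04,0],[0,0,0.04,0],[0,0,0,0],[0,0,0,0],[0,0,0,0],[0,0,0,0],[0,0,0,0],[0,0,0,0]]'|egrep 'pos|ct_f'
python3 -m inch '[[0,0,0.04,0],[0,0,0.04,0],[0,0,0,0],[0,0,0,0],[0,0,0,0],[0,0,0,0],[0,0,0,0],[0,0,0,0]]'|egrep 'pos|ct_f'
```

```text
ee_pos: [0.5076, -0.2479, 0.0523]
contact_force: [1.0, 0.1, 0.1]
ee_pos: [0.5076, -0.2479, 0.0499]
contact_force: [-0.6, -0.4, -0.8]
```

```bash
python3 -m inch '[[0,0,0.04,0],[0,0,0.04,0],[0,0,0,0],[0,0,0,0],[0,0,0,0],[0,0,0,0],[0,0,0,0],[0,0,0,0]]'|egrep 'pos|ct_f'
```

```text
ee_pos: [0.5076, -0.2479, 0.0475]
contact_force: [-0.1, 0.2, -0.4]
```

```bash
python3 -m inch '[[0,0,0.05,0],[0,0,0.05,0],[0,0,0.03,0],[0,0,0,0],[0,0,0,0],[0,0,0,0],[0,0,0,0],[0,0,0,0]]'|egrep 'pos|ct_f'
```

```text
ee_pos: [0.5076, -0.2479, 0.0436]
contact_force: [-0.5, 0.6, 0.1]
```

```bash
python3 -m inch '[[0,0,0.03,0],[0,0,0.03,0],[0,0,0,0],[0,0,0,0],[0,0,0,0],[0,0,0,0]
,[0,0,0,0],[0,0,0,0]]'|egrep 'pos|ct_f'
```

```text
ee_pos: [0.5076, -0.2479, 0.0418]
contact_force: [-0.5, -1.2, 4.3]
```

```bash
python3 -m inch '[[0,0,-0.1,0],[0,0,-0.08,0],[0,0,0,0],[0,0,0,0],[0,0,0,0],[0,0,0,0],[0,0,0,0],[0,0,0,0]]' |egrep 'pos|ct_f'
python3 -m inch '[[0,0,0,0],[0,0,0,0],[0,0,0,0],[0,0,0,0],[0,0,0,0],[0,0,0,0],[0,0,0,0],[0,0,0,0]]' 48 40
python3 -m inch '[[0,0,0,0],[0,0,0,0],[0,0,0,0],[0,0,0,0],[0,0,0,0],[0,0,0,0],[0,0,0,0],[0,0,0,0]]'
python3 - <<'E'
from workcell import manip
import cv2
s=manip.snapshot("wrist"); cv2.imwrite("pics/w3.png",s["image"][120:384,100:420,::-1])
E
```

```text
ee_pos: [0.5076, -0.2479, 0.0471]
contact_force: [-0.2, 1.3, 0.2]
time: 14.25
ee_pos: [0.5079, -0.248, 0.0476]
ee_rot: [0.0, 0.75, 0.661, 0.0]
contact_force: [-1.2, 1.3, 7.9]
opening: 0.64
grip_force: 43.4
time: 14.92
ee_pos: [0.5078, -0.248, 0.0476]
ee_rot: [0.0, 0.75, 0.661, 0.0]
contact_force: [-0.5, 0.8, 7.3]
opening: 0.638
grip_force: 43.4
```

View pics/w3.png

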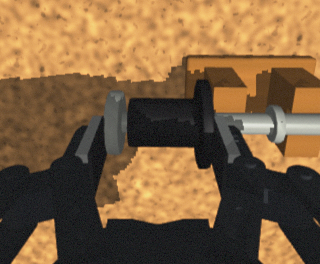

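```bash
python3 -m inch '[[0,0,0,0],[0,0,0,0],[0,0,0,0],[0,0,-0.07,0],[0,0,0,0],[0,0,0,0],[0,0,0,0],[0,0,0,0]]' 68 |egrep 'pos|ct_f'
python3 -m inch '[[0,0,0,0],[0,0,0,0],[0,0,0,0],[0,0,0,0],[0,0,0,0],[0,0,0,0],[0,0,0,0],[0,0,0,0]]' 48 40
```

```text
ee_pos: [0.5076, -0.2478, 0.0492]
contact_force: [-0.1, -0.3, 0.8]
time: 16.3
ee_pos: [0.5078, -0.248, 0.0497]
ee_rot: [0.0, 0.75, 0.661, 0.0]
contact_force: [-0.8, -0.0, 7.3]
opening: 0.641
grip_force: 42.7
```

```bash
python3 -m inch '[[0,0,-0.1,0],[0,0,-0.2,0],[0,0,-0.3,0],[0,0,-0.4,0],[0,0,-0.4,0],[0,0,-0.4,0],[0,0,-0.2,-5.95],[0,0,0,-5.95]]'
python3 - <<'E'
from workcell import manip
from h import *
st=manip.get_state();R=q2R(st["ee_rot"]);print(np.degrees(np.arctan2(R[1,1],R[0,1])))
d=delta([.4665,-.072,.100],st);print(d,d/8)
E
```

```text
time: 16.97
ee_pos: [0.5082, -0.2481, 0.1114]
ee_rot: [0.001, 0.676, 0.737, 0.0]
contact_force: [-0.7, 0.0, -1.7]
opening: 0.64
grip_force: 42.6
4.971415930237916
[ 5.97010013 -0.87507023  0.37092482] [ 0.74626252 -0.10938378  0.0463656 ]
```

```bash
python3 -m inch '[[0.3,-0.04,0.04,0],[0.6,-0.08,0.08,0],[0.9,-0.13,0.1,0],[0.95,-0.14,0.1,0],[0.95,-0.14,0.1,0],[0.95,-0.14,0.1,0],[0.8,-0.12,0.1,0],[0.52,-0.085,0.08,0]]'|grep pos
python3 -m inch '[[0,0,0,0],[0,0,0,0],[0,0,0,0],[0,0,0,0],[0,0,0,0],[0,0,0,0],[0,0,0,0],[0,0,0,0]]'
python3 - <<'E'
from workcell import manip
from h import *
import cv2
st=manip.get_state();R=q2R(st["ee_rot"]);print(np.degrees(np.arctan2(R[1,1],R[0,1])))
ims=[]
for n in("wrist","scene","top"):
    s=dict(manip.snapshot(n))
    if n=="wrist":
        P=np.eye(4);P[:3,:3]=R;P[:3,3]=st["ee_pos"]; s["pose"]=P@s["hand_eye"]; cv2.imwrite("pics/w4.png",s["image"][:,:,::-1])
    np.savez(n+"4.npz",image=s["image"],mtx=s["mtx"],pose=s["pose"])
    c=jig(-.03,-.085,.085); u=proj(s,c).round().astype(int); print(n,u)
    w_,h_={"wrist":(66,50),"scene":(33,50),"top":(33,50)}[n]
    k={"wrist":6,"scene":6,"top":6}[n]
    x0,y0=max(u[0]-w_,0),max(u[1]-h_,0)
    cr=s["image"][y0:y0+2*h_,x0:x0+2*w_,::-1]; print(n,"origin",x0,y0,cr.shape)
    ims.append((n,cr))
k=3
a=[cv2.resize(c,None,fx=k,fy=k,interpolation=cv2.INTER_CUBIC) for _,c in ims]
H=max(x.shape[0] for x in a)
a=[cv2.copyMakeBorder(x,0,H-x.shape[0],0,0,cv2.BORDER_CONSTANT) for x in a]
m=np.hstack(a);print(m.shape,[x.shape for x in a]);cv2.imwrite("pics/m4.png",m)
tip=st["ee_pos"]+.120*R[:,1]+[0,0,-.005]; print("tip",tip)
E
```

```text
ee_pos: [0.4658, -0.0686, 0.0885]
time: 18.3
ee_pos: [0.4667, -0.0718, 0.0883]
ee_rot: [-0.0, 0.678, 0.735, 0.0]
contact_force: [-0.8, -0.7, -0.9]
opening: 0.633
grip_force: 42.7
4.686160936911238
wrist [481 245]
wrist origin 415 195 (100, 97, 3)
scene [295 204]
scene origin 262 154 (100, 66, 3)
top [228 170]
top origin 195 120 (100, 66, 3)
(300, 687, 3) [(300, 291, 3), (300, 198, 3), (300, 198, 3)]
tip [ 0.58625441 -0.06195382  0.08328795]
```

```bash
python3 - <<'E'
from h import *
import cv2
w,s,t=[np.load(n+"4.npz") for n in("wrist","scene","top")]
A=cv2.resize(w["image"][205:281,330:512],(800,334),interpolation=cv2.INTER_CUBIC)
B=cv2.resize(s["image"][175:219,255:321],(396,264),interpolation=cv2.INTER_CUBIC)
C=cv2.resize(t["image"][145:189,192:258],(396,264),interpolation=cv2.INTER_CUBIC)
m=np.vstack([A,np.hstack([B,np.zeros((264,8,3),np.uint8),C])]);cv2.imwrite("pics/m4.png",m[:,:,::-1]);print(m.shape)
tip=[.5863,-.062,.0833]
print(proj(w,tip),proj(s,tip),proj(t,tip))
E
```

```text
(598, 800, 3)
[464.01360542 241.77687086] [292.22919966 201.70471378] [227.96437774 174.10193585]
```

View pics/m4.png

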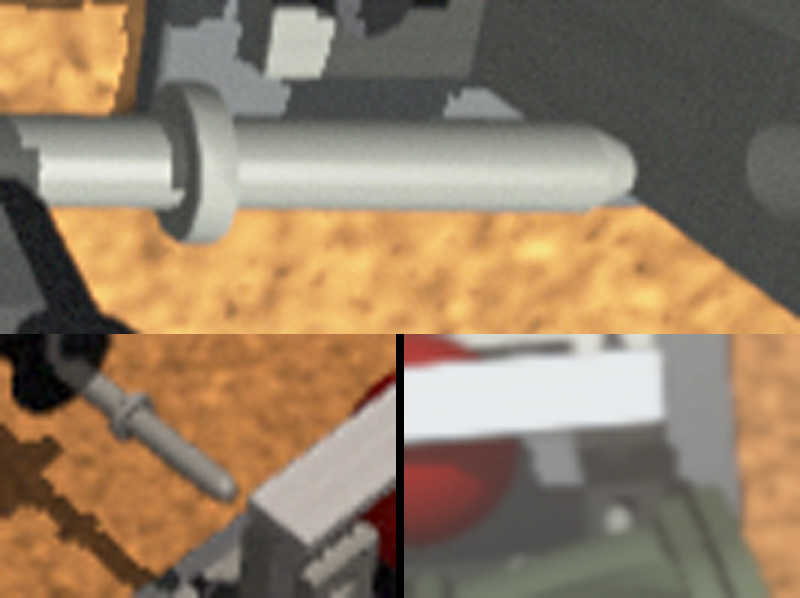

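```bash
cat >fit.py <<'E'
from h import *
from scipy.optimize import least_squares
w=np.load("wrist4.npz"); R=np.array
TCP=R([.4667,-.0718,.0883]); yaw=np.radians(4.686)
k=800/182
def crop(p): u=proj(w,p); return R([(u[0]+.5-330)*k-.5,(u[1]+.5-205)*k-.5])
a=np.linspace(0,2*np.pi,73)
def circ(c,ax,r):
    lat=np.cross([0,0,1],ax);lat/=np.linalg.norm(lat);up=np.cross(ax,lat)
    return R([crop(c+r*(np.cos(q)*lat+np.sin(q)*up)) for q in a])
def model(v):
    dx,lat,dz,pit,dy=v
    ax=R([np.cos(yaw+dy)*np.cos(pit),np.sin(yaw+dy)*np.cos(pit),np.sin(pit)])
    t=R([np.cos(yaw),np.sin(yaw),0]); l=R([-t[1],t[0],0])
    g=TCP+t*dx+l*lat+R([0,0,-.0047+dz])
    def edge(col):
        P=R([np.vstack(circ(g+ax*s,ax,.006)) for s in(.072,.112)])
        up=[p[np.argmin(p[:,1])] for p in P]; lo=[p[np.argmax(p[:,1])] for p in P]
        f=lambda q:q[0][1]+(col-q[0][0])*(q[1][1]-q[0][1])/(q[1][0]-q[0][0])
        return [f(up),f(lo)]
    n=circ(g+ax*.12,ax,.0035); c=circ(g+ax*.068,ax,.0105); cb=circ(g+ax*.063,ax,.0105)
    return R(edge(250)+edge(580)+[n[:,0].max(),c[:,0].max(),c[:,1].min(),c[:,1].max(),cb[:,0].min()]),g,ax
obs=R([118,208,125,211,636,238,80,243,152])
if __name__=="__main__":
    print(model(np.zeros(5))[0].round())
    r=least_squares(lambda v:np.r_[model(v)[0]-obs,v[3:]/.01,v[:3]/.003],np.zeros(5),x_scale=[.001,.001,.001,.01,.01])
    print(r.x.round(4),(model(r.x)[0]-obs).round(1)); print("nose",model(r.x)[1]+.12*model(r.x)[2])
    for J in (0,.0015):
      for sh in(.001,.0035,.006):
        c=circ(jig(sh-.018,-.085,.085)+[J,J,0],JX,.0065); print(J,sh,"rows",c[:,1].min().round(),c[:,1].max().round(),"left",c[:,0].min().round()," obs 122 218 748")
E
python3 fit.py
```

```text
[119. 211. 118. 211. 612. 232.  84. 247. 131.]
[ 0.0029 -0.0014 -0.0059  0.0561  0.0108] [-1.5  0.1 -3.5  3.4 -0.8  3.4  2.  -0.6 -3.1]
nose [ 0.58899722 -0.06189372  0.08440836]
0 0.001 rows 126.0 227.0 left 724.0  obs 122 218 748
0 0.0035 rows 126.0 227.0 left 743.0  obs 122 218 748
0 0.006 rows 126.0 227.0 left 761.0  obs 122 218 748
0.0015 0.001 rows 116.0 218.0 left 739.0  obs 122 218 748
0.0015 0.0035 rows 116.0 218.0 left 757.0  obs 122 218 748
0.0015 0.006 rows 116.0 218.0 left 776.0  obs 122 218 748
```

```bash
python3 - <<'E'
from fit import *
s=np.load("scene4.npz")
C=lambda p:((proj(s,p)+.5-[255,175])*6-.5+[0,334]).round(1)
for v in ([0]*5,[.003,-.0005,0,0,0],[.0029,-.0014,-.0059,.0561,.0108],[.002,-.0005,0,.02,.005]):
    _,g,ax=model(v); print(v,"collar",C(g+.0655*ax),"nose",C(g+.12*ax),"flangefront",C(g+.028*ax), "d",C(g+.12*ax)-C(g+.0655*ax))
for sh in(.001,.0035,.006): print(sh,"strap end near top corner",C(jig(sh-.015,-.106,.127)),C(jig(sh+.015,-.106,.127)))
E
```

```text
[0, 0, 0, 0, 0] collar [126.1 415.8] nose [225.9 496.2] flangefront [ 60.8 363. ] d [99.8 80.4]
[0.003, -0.0005, 0, 0, 0] collar [130.5 420.7] nose [230.7 501.5] flangefront [ 65.  367.8] d [100.2  80.8]
[0.0029, -0.0014, -0.0059, 0.0561, 0.0108] collar [129.7 424.4] nose [231.  499.1] flangefront [ 63.6 375.7] d [101.3  74.7]
[0.002, -0.0005, 0, 0.02, 0.005] collar [129.4 416.6] nose [230.2 495.1] flangefront [ 63.5 365.3] d [100.8  78.5]
0.001 strap end near top corner [238.7 491.5] [300.4 540.7]
0.0035 strap end near top corner [243.7 495.6] [305.6 544.9]
0.006 strap end near top corner [248.8 499.6] [310.9 549.1]
```

```bash
python3 -m inch '[[0,0.08,0,0],[0,0.12,0,0],[0,0.13,0,0],[0,0.13,0,0],[0,0.1,0,0],[0,0.06,0,0],[0,0,0,0],[0,0,0,0]]'
```

```text
time: 19.12
ee_pos: [0.4851, -0.07, 0.0883]
ee_rot: [-0.0, 0.677, 0.736, -0.0]
contact_force: [-0.3, -0.6, -2.2]
opening: 0.638
grip_force: 42.7
```

```bash
python3 -m inch '[[0,0.03,0,0],[0,0.03,0,0],[0,0,0,0],[0,0,0,0],[0,0,0,0],[0,0,0,0],[0,0,0,0],[0,0,0,0]]'|egrep 'pos|ct_f'; python3 - <<'E'
from workcell import manip
import cv2,numpy as np
from h import *
st=manip.get_state(); s=manip.snapshot("wrist"); np.save("w5.npy",s["image"])
# text read-out of the brightness profile along the pin axis row, and columns across hole
g=cv2.cvtColor(s["image"],cv2.COLOR_RGB2GRAY)
for r in (236,240,244,248): print(r,g[r,440:512:3])
E
```

```text
ee_pos: [0.487, -0.0699, 0.0883]
contact_force: [-0.8, -0.3, -1.2]
236 [146 150 147 149 150 148 145 148 127  92  94 103 100  80  79  78  77  75
  78  75  77  84 106 105]
240 [186 180 185 183 182 184 186 181 181 110 103  98 107 102  79  80  75  80
  76  79  78 104 106 107]
244 [222 220 221 218 219 219 218 218 216 139 102 104 108 106  79  79  78  71
  78  80  79 107 109 109]
248 [206 207 207 206 207 208 209 209 208 208 100 101  96  99  79  76  76  82
  78  78  92 105 107 107]
```

```bash
python3 - <<'E'
import numpy as np,cv2
g=cv2.cvtColor(np.load("w5.npy"),cv2.COLOR_RGB2GRAY)
for c in (420,450,460,466): print(c,"225..262",g[225:263,c])
for c in (470,474,477,480,483): print(c,g[225:263,c])
E
```

```text
420 225..262 [ 77  79  76  75  78  99 104  96 108 125 138 148 161 170 180 185 198 211
 221 225 225 220 212 209 205 197 189 170 168 174 183 183 186 182 179 180
 186 192]
450 225..262 [ 76  76  80  80  78  79  77  83 102 119 136 145 157 167 175 183 191 202
 215 220 222 217 212 206 208 201 193 176 129  79  83 121 167 178 171 172
 183 195]
460 225..262 [ 78  78  74  76  75  77  75  79  97 118 134 147 156 166 173 182 191 197
 213 215 219 217 214 209 207 203 195 178 133  80  72  74  76  82  76  76
  78  73]
466 225..262 [ 76  74  74  73  74  76  77  78  76  83  88  94  97 106 148 177 182 193
 206 216 217 214 212 209 208 202 165 101  75  75  77  76  73  75  79  77
  76  77]
470 [ 79  79  76  77  81  81  79  78  84  95  99  94  94  93 101 103 101 101
 104 102  96 105 111 100  91  94  99  94  90  85  76  85  83  79  80  75
  79  80]
474 [ 77  76  76  81  76  79  80  76  83  88  95 100 101 105 103 105 106 107
 106 105 104 102 103 102  95 102  98  97  89  84  82  76  77  80  74  76
  74  73]
477 [ 78  76  76  80  81  78  77  82  78  79  84  99 101 104 100 104 104 102
 106 105 107 108 104  99 100 102  97  96  91  84  84  78  79  78  81  80
  79  81]
480 [ 83  81  77  76  78  77  80  77  78  79  76  80  74  78  79  84  94  97
  98 101 101  99 106 102 101  99  92  91  87  80  80  79  77  80  79  78
  76  79]
483 [80 76 76 78 76 79 78 79 79 76 77 77 82 80 77 77 75 78 79 75 78 78 76 76
 77 77 74 76 76 75 75 75 80 77 76 77 79 80]
```

```bash
python3 - <<'E'
import fit
from fit import *
d=dict(np.load("wrist4.npz")); P=d["pose"].copy(); new=R([.487,-.0699,.0883]); P[:3,3]+=new-TCP; d["pose"]=P
def circ2(c,ax,r):
    lat=np.cross([0,0,1],ax);up=np.cross(ax,lat)
    return R([proj(d,c+r*(np.cos(q)*lat+np.sin(q)*up)) for q in a])
for sh in(.0035,.005,.0065):
  for J in(0,.001,.002):
    c=circ2(jig(sh-.018,-.085,.085)+[0,J,0],JX,.0065); i=c[:,0].argmax()
    print(sh,J,"right",c[i].round(1),"rows",c[:,1].min().round(1),c[:,1].max().round(1),"left",c[:,0].min().round(1))
print("obs right 482,247 rows 232.7 254.3")
for pit,dz,dx in((0,0,.0),(.03,0,.0),(.03,0,.003),(.045,-.002,.003)):
    ax=R([np.cos(yaw)*np.cos(pit),np.sin(yaw)*np.cos(pit),np.sin(pit)]); g=new+[dx,0,-.0047+dz]
    p=circ2(g+.112*ax,ax,.006);e=circ2(g+.12*ax,ax,.0035);q=circ2(g+.075*ax,ax,.006);print(pit,dz,"shank@112",p[:,1].min().round(1),p[:,1].max().round(1),p.mean(0).round(1),"shank@75",q[:,1].min().round(1),q[:,1].max().round(1),q.mean(0).round(1),"end right",e[:,0].max().round(1),"z",(g+.12*ax)[2].round(4))
print("obs shank c450 232.3 253.7; c420 ~230.3? 252 ; end right 469")
E
```

```text
0.0035 0 right [481.1 247. ] rows 233.6 256.6 left 464.4
0.0035 0.001 right [481.7 245.4] rows 232.0 255.1 left 464.9
0.0035 0.002 right [482.3 243.8] rows 230.5 253.6 left 465.4
0.005 0 right [483.8 247. ] rows 233.6 256.6 left 466.9
0.005 0.001 right [484.4 245.4] rows 232.0 255.1 left 467.4
0.005 0.002 right [485.  243.8] rows 230.5 253.6 left 467.9
0.0065 0 right [486.5 247. ] rows 233.6 256.6 left 469.4
0.0065 0.001 right [487.1 245.4] rows 232.0 255.1 left 469.9
0.0065 0.002 right [487.7 243.8] rows 230.5 253.5 left 470.4
obs right 482,247 rows 232.7 254.3
0 0 shank@112 231.6 252.7 [450.7 241.9] shank@75 231.6 252.7 [386.7 242. ] end right 468.8 z 0.0836
0.03 0 shank@112 234.3 255.8 [454.3 244.9] shank@75 233.4 254.8 [388.3 243.9] end right 473.0 z 0.0872
0.03 0 shank@112 234.7 256.2 [459.5 245.3] shank@75 233.8 255.2 [393.5 244.3] end right 478.2 z 0.0872
0.045 -0.002 shank@112 234.4 255.9 [459. 245.] shank@75 233.1 254.3 [392.7 243.5] end right 477.8 z 0.087
obs shank c450 232.3 253.7; c420 ~230.3? 252 ; end right 469
```

```bash
python3 - <<'E'
import numpy as np,cv2
g4=cv2.cvtColor(np.load("wrist4.npz")["image"],cv2.COLOR_RGB2GRAY);g5=cv2.cvtColor(np.load("w5.npy"),cv2.COLOR_RGB2GRAY)
for n,g in(("4",g4),("5",g5)):
    print(n,"nose r245",g[245,460:482]); print("collar col r228",g[228,355:392]); print("c400",g[226:260,400])
    print("c450",g[226:260,450])
E
```

```text
4 nose r245 [211 213 211 212 209 209 214 210 206 197 199 201 199 196 128  78  75  70
  74  73  73  74]
collar col r228 [186 108  89  85  77  66  56  59  59  68  76  77  74  70  73  76  75  93
 127 129 129 125 125 120 124 121 138 143 146 147 145 146 145 140 144 142
 142]
c400 [ 71  73  74  73  71  80  89 103 121 135 148 156 163 170 179 195 210 220
 222 220 210 200 198 194 186 172 176 188 195 195 191 188 186 188]
c450 [ 75  76  72  71  69  74  77  96 117 125 142 151 158 168 175 183 194 204
 214 214 212 202 197 194 193 183 163 170 173 166 163 173 184 194]
5 nose r245 [219 217 219 219 219 220 217 118  99 105  96 101 102 104 104 102 101 107
 105 106 101  90]
collar col r228 [152 150 155 152 155 156 152 154 152 115  77  74  76  79  78  77  79  97
 131 136 135 132 129 125 129 124  92  74  77  75  73  76  73  77  77  76
  76]
c400 [ 74  74  76  78  77  77  94 112 129 141 154 163 173 181 191 204 219 227
 229 227 218 212 206 204 196 183 177 186 188 184 181 184 184 179]
c450 [ 76  80  80  78  79  77  83 102 119 136 145 157 167 175 183 191 202 215
 220 222 217 212 206 208 201 193 176 129  79  83 121 167 178 171]
```

```bash
python3 -m inch '[[0,0.02,0,0],[0,0.02,0,0],[0,0.02,0,0],[0,0,0,0],[0,0,0,0],[0,0,0,0],[0,0,0,0],[0,0,0,0]]'|egrep 'pos|ct_f'
```

```text
ee_pos: [0.4888, -0.0697, 0.0883]
contact_force: [-0.3, 0.2, -2.0]
```

```bash
python3 -m inch '[[0,0.02,0,0],[0,0.02,0,0],[0,0.02,0,0],[0,0,0,0],[0,0,0,0],[0,0,0,0],[0,0,0,0],[0,0,0,0]]'|egrep 'pos|ct_f'
```

```text
ee_pos: [0.4906, -0.0696, 0.0883]
contact_force: [0.2, 0.0, -1.7]
```

```bash
python3 -m inch '[[0,0.02,0,0],[0,0.02,0,0],[0,0.02,0,0],[0,0,0,0],[0,0,0,0],[0,0,0,0],[0,0,0,0],[0,0,0,0]]'|egrep 'pos|ct_f'; python3 - <<'E'
from workcell import manip
import cv2
s=manip.snapshot("wrist");g=cv2.cvtColor(s["image"],cv2.COLOR_RGB2GRAY)
print(g[245,440:490]);print(g[226:260,445])
E
```

```text
ee_pos: [0.4924, -0.0694, 0.0883]
contact_force: [-0.1, -0.1, -1.5]
[223 224 224 223 225 221 222 224 224 222 222 223 222 221 223 222 217 128
 106 100 105 106 107 107 108 105 107 108 106 103 102  98  79  78  75  78
  75  75  76  79  73  80  79  80  78  79  77  78  78  82]
[ 79  76  77  79  73  77  86  98 122 136 150 160 170 177 187 190 205 216
 221 221 221 214 210 209 207 194 177 131  81  77  79  74  79 111]
```

```bash
python3 -m inch '[[0,0.02,0,0],[0,0.02,0,0],[0,0.02,0,0],[0,0.02,0,0],[0,0,0,0],[0,0,0,0],[0,0,0,0],[0,0,0,0]]'|egrep 'pos|ct_f'
```

```text
ee_pos: [0.4949, -0.0693, 0.0883]
contact_force: [1.9, -3.3, -2.6]
```

```bash
python3 -m inch '[[0,0.02,0,0],[0,0.02,0,0],[0,0.02,0,0],[0,0.02,0,0],[0,0,0,0],[0,0,0,0],[0,0,0,0],[0,0,0,0]]'|egrep 'pos|ct_f'
```

```text
ee_pos: [0.4972, -0.0691, 0.0883]
contact_force: [-0.6, -4.6, -0.7]
```

```bash
python3 -m inch '[[-0.01,0,0,0],[-0.01,0,0,0],[0,0.02,0,0],[0,0.02,0,0],[0,0.02,0,0],[0,0,0,0],[0,0,0,0],[0,0,0,0]]'|egrep 'pos|ct_f'
```

```text
ee_pos: [0.4992, -0.0694, 0.0883]
contact_force: [-0.0, -1.3, -1.8]
```

```bash
python3 -m inch '[[0,0.02,0,0],[0,0.02,0,0],[0,0.02,0,0],[0,0.02,0,0],[0,0,0,0],[0,0,0,0],[0,0,0,0],[0,0,0,0]]'|egrep 'pos|ct_f'
```

```text
ee_pos: [0.5015, -0.0693, 0.0883]
contact_force: [0.0, -1.8, -1.3]
```

```bash
python3 -m inch '[[-0.01,0.02,0,0],[0,0.02,0,0],[0,0.02,0,0],[0,0.02,0,0],[0,0,0,0],[0,0,0,0],[0,0,0,0],[0,0,0,0]]'|egrep 'pos|ct_f'
```

```text
ee_pos: [0.5038, -0.0693, 0.0883]
contact_force: [-0.4, -0.9, -1.0]
```

```bash
python3 -m inch '[[0,0.02,0,0],[0,0.02,0,0],[0,0.02,0,0],[0,0.02,0,0],[0,0,0,0],[0,0,0,0],[0,0,0,0],[0,0,0,0]]'|egrep 'time|pos|ct_f'
```

```text
time: 25.88
ee_pos: [0.5062, -0.0692, 0.0883]
contact_force: [0.4, 0.6, -1.1]
```

```bash
python3 -m inch '[[0,0.02,0,0],[0,0.02,0,0],[0,0.02,0,0],[0,0,0,0],[0,0,0,0],[0,0,0,0],[0,0,0,0],[0,0,0,0]]'|egrep 'time|pos|ct_f'
```

```text
time: 26.55
ee_pos: [0.508, -0.069, 0.0883]
contact_force: [1.1, -0.2, -0.6]
```

```bash
python3 -m inch '[[0,0.02,0,0],[0,0.02,0,0],[0,0.02,0,0],[0,0,0,0],[0,0,0,0],[0,0,0,0],[0,0,0,0],[0,0,0,0]]'|egrep 'time|pos|ct_f'
```

```text
time: 27.22
ee_pos: [0.5098, -0.0689, 0.0883]
contact_force: [0.7, 0.3, -1.3]
```

```bash
python3 -m inch '[[0,0.02,0,0],[0,0.02,0,0],[0,0.02,0,0],[0,0,0,0],[0,0,0,0],[0,0,0,0],[0,0,0,0],[0,0,0,0]]'|egrep 'time|pos|ct_f'
```

```text
time: 27.88
ee_pos: [0.5116, -0.0687, 0.0883]
contact_force: [0.3, -0.4, -1.3]
```

```bash
python3 -m inch '[[0,0.02,0,0],[0,0.02,0,0],[0,0.02,0,0],[0,0.02,0,0],[0,0.02,0,0],[0,0,0,0],[0,0,0,0],[0,0,0,0]]'|egrep 'time|pos|ct_f'
```

```text
time: 28.55
ee_pos: [0.5147, -0.0685, 0.0883]
contact_force: [0.9, -0.1, -1.7]
```

```bash
python3 -m inch '[[0,0.02,0,0],[0,0.02,0,0],[0,0.02,0,0],[0,0.02,0,0],[0,0.02,0,0],[0,0,0,0],[0,0,0,0],[0,0,0,0]]'; python3 - <<'E'
from workcell import manip
import cv2
s=manip.snapshot("wrist");g=cv2.cvtColor(s["image"],cv2.COLOR_RGB2GRAY)
print(g[245,385:460]);print(g[228,360:410])
E
```

```text
time: 29.22
ee_pos: [0.5177, -0.0683, 0.0883]
ee_rot: [0.0, 0.677, 0.736, 0.0]
contact_force: [0.1, -1.3, -0.8]
opening: 0.639
grip_force: 42.8
[237 237 238 236 238 237 236 237 236 237 237 237 236 236 237 236 235 237
 236 236 236 236 236 236 235 205 201 204 197 124 114 112 114 113 113 115
 114 114 117 114 106  85  83  82  82  81  79  76  85  82  83  85  84  85
  91 114 118 117 113 116 114 113 116 109 114 115 114 115 110 111 112 113
 108 110 108]
[ 83  82  83  84  85  82  87  81  83  86  82  80 105 139 143 141 140 143
 134 133 130  98  81  78  83  76  81  80  83  78  81  81  81  82  82  83
  80  82  85  87  87  84  83  83  81  84  81  83  84  84]
```

```bash
python3 -m inch '[[0,0.02,0,0],[0,0.02,0,0],[0,0.02,0,0],[0,0.02,0,0],[0,0.02,0,0],[0,0,0,0],[0,0,0,0],[0,0,0,0]]'|egrep 'time|pos|ct_f'
```

```text
time: 29.93
ee_pos: [0.5207, -0.068, 0.0883]
contact_force: [-0.5, -1.3, 0.9]
```

```bash
python3 -m inch '[[0,0.02,0,0],[0,0.02,0,0],[0,0.02,0,0],[0,0.02,0,0],[0,0.02,0,0],[0,0,0,0],[0,0,0,0],[0,0,0,0]]'|egrep 'time|pos|ct_f'
```

```text
time: 30.6
ee_pos: [0.5236, -0.0678, 0.0883]
contact_force: [-1.6, -2.5, 1.1]
```

```bash
python3 -m inch '[[0,0.02,0,0],[0,0.02,0,0],[0,0.02,0,0],[0,0.02,0,0],[0,0,0,0],[0,0,0,0],[0,0,0,0],[0,0,0,0]]'; python3 - <<'E'
from workcell import manip
import cv2
s=manip.snapshot("wrist");g=cv2.cvtColor(s["image"],cv2.COLOR_RGB2GRAY)
print(g[245,365:415]);print(g[228,360:410])
E
```

```text
time: 31.27
ee_pos: [0.526, -0.0676, 0.0883]
ee_rot: [0.0, 0.677, 0.736, 0.0]
contact_force: [-1.2, -2.8, 2.4]
opening: 0.637
grip_force: 42.5
[234 233 235 235 235 237 236 117  80  86 135 218 225 225 225 220 217 214
 215 224 234 232 234 233 232 233 233 233 234 235 232 203 189 119 104 108
 108 110 111 111 111 111 108 108 107  90  76  78  78  77]
[155 158 158 158 123  81  79  79  81  81  81  81 100 133 135 134 116 127
 126 126 116  92  80  80  78  80  84  81  81  78  84  79  79  78  79  82
  75  81  80  80  80  83  78  77  77  79  81  83  78  81]
```

```bash
python3 -m inch '[[-0.015,0.02,-0.015,0],[0,0.02,-0.01,0],[0,0.02,0,0],[0,0.02,0,0],[0,0,0,0],[0,0,0,0],[0,0,0,0],[0,0,0,0]]'|egrep 'time|pos|ct_f'
```

```text
time: 31.98
ee_pos: [0.5284, -0.0677, 0.089]
contact_force: [0.3, -0.2, -4.8]
```

```bash
python3 -m inch '[[0,0.02,0,0],[0,0.02,0,0],[0,0.02,0,0],[0,0,0,0],[0,0,0,0],[0,0,0,0],[0,0,0,0],[0,0,0,0]]'|egrep 'time|pos|ct_f'
```

```text
time: 32.65
ee_pos: [0.5301, -0.0677, 0.089]
contact_force: [-0.6, 1.7, -2.8]
```

```bash
python3 -m inch '[[0,0.02,0,0],[0,0.02,0,0],[0,0,0,0],[0,0,0,0],[0,0,0,0],[0,0,0,0],[0,0,0,0],[0,0,0,0]]'|egrep 'time|pos|ct_f'
```

```text
time: 33.32
ee_pos: [0.5314, -0.0675, 0.089]
contact_force: [0.2, 1.0, -4.2]
```

```bash
python3 -m inch '[[0,0.015,0.004,0],[0,0.01,0.004,0],[0,0.01,0,0],[0,0,0,0],[0,0,0,0],[0,0,0,0],[0,0,0,0],[0,0,0,0]]'|egrep 'time|pos|ct_f'
```

```text
time: 33.98
ee_pos: [0.5324, -0.0675, 0.0888]
contact_force: [0.1, -0.7, -2.0]
```

```bash
python3 -m inch '[[0,0.015,0,0],[0,0.01,0,0],[0,0.01,0,0],[0,0,0,0],[0,0,0,0],[0,0,0,0],[0,0,0,0],[0,0,0,0]]'|egrep 'time|pos|ct_f'
```

```text
time: 34.65
ee_pos: [0.5335, -0.0674, 0.0888]
contact_force: [-0.1, -0.4, -1.8]
```

```bash
python3 -m inch '[[0,0.01,0,0],[0,0.01,0,0],[0,0,0,0],[0,0,0,0],[0,0,0,0],[0,0,0,0],[0,0,0,0],[0,0,0,0]]'|egrep 'time|pos|ct_f'; python3 - <<'E'
from workcell import manip
import cv2
s=manip.snapshot("wrist");g=cv2.cvtColor(s["image"],cv2.COLOR_RGB2GRAY)
print(g[245,365:415])
E
```

```text
time: 35.32
ee_pos: [0.534, -0.0673, 0.0888]
contact_force: [-0.0, 0.2, -0.7]
[220 219 221 219 118 103 100  82  69  77 122 197 210 211 209 205 199 197
 190 136  97  96  94  99  96  96  97  94 100  97  80  73  72  68  74  70
  71  76  69  75  69  83 100 101  99  99 100  99 100 101]
```

```bash
python3 -m inch '[[0,0.01,0,0],[0,0.01,0,0],[0,0.005,0,0],[0,0,0,0],[0,0,0,0],[0,0,0,0],[0,0,0,0],[0,0,0,0]]'|egrep 'time|pos|ct_f'
```

```text
time: 36.03
ee_pos: [0.5348, -0.0673, 0.0888]
contact_force: [0.5, 0.3, -2.9]
```

```bash
python3 -m inch '[[0,0.01,0,0],[0,0.01,0,0],[0,0.005,0,0],[0,0,0,0],[0,0,0,0],[0,0,0,0],[0,0,0,0],[0,0,0,0]]'|egrep 'time|pos|ct_f'
```

```text
time: 36.7
ee_pos: [0.5355, -0.0673, 0.0888]
contact_force: [0.3, 0.0, -2.4]
```

```bash
python3 -m inch '[[0,0.01,0,0],[0,0.01,0,0],[0,0.005,0,0],[0,0,0,0],[0,0,0,0],[0,0,0,0],[0,0,0,0],[0,0,0,0]]'|egrep 'time|pos|ct_f'
```

```text
time: 37.37
ee_pos: [0.5363, -0.0672, 0.0888]
contact_force: [0.6, -0.0, -1.9]
```

```bash
python3 -m inch '[[0,0.01,0,0],[0,0.01,0,0],[0,0.01,0,0],[0,0,0,0],[0,0,0,0],[0,0,0,0],[0,0,0,0],[0,0,0,0]]'|egrep 'time|pos|ct_f'
```

```text
time: 38.03
ee_pos: [0.5372, -0.0671, 0.0888]
contact_force: [0.0, 0.0, -1.9]
```

```bash
python3 -m inch '[[0,0.01,0,0],[0,0.01,0,0],[0,0.01,0,0],[0,0,0,0],[0,0,0,0],[0,0,0,0],[0,0,0,0],[0,0,0,0]]'|egrep 'time|pos|ct_f'
```

```text
time: 38.7
ee_pos: [0.5381, -0.067, 0.0888]
contact_force: [0.3, 0.0, -1.5]
```

```bash
python3 -m inch '[[0,0.02,0,0],[0,0.02,0,0],[0,0,0,0],[0,0,0,0],[0,0,0,0],[0,0,0,0],[0,0,0,0],[0,0,0,0]]'|egrep 'time|pos|ct_f'
```

```text
time: 39.37
ee_pos: [0.5393, -0.0669, 0.0888]
contact_force: [-0.6, -0.5, -2.5]
```

```bash
python3 -m inch '[[0,0.02,0,0],[0,0.02,0,0],[0,0,0,0],[0,0,0,0],[0,0,0,0],[0,0,0,0],[0,0,0,0],[0,0,0,0]]'|egrep 'time|pos|ct_f'
```

```text
time: 40.03
ee_pos: [0.5405, -0.0668, 0.0888]
contact_force: [0.7, -0.2, -1.1]
```

```bash
python3 -m inch '[[0,0.01,0,0],[0,0.01,0,0],[0,0.01,0,0],[0,0,0,0],[0,0,0,0],[0,0,0,0],[0,0,0,0],[0,0,0,0]]'|egrep 'time|pos|ct_f'
```

```text
time: 40.7
ee_pos: [0.5408, -0.0668, 0.0888]
contact_force: [-4.6, 0.4, 1.0]
```

```bash
python3 -m inch '[[0,0.008,0,0],[0,0.008,0,0],[0,0,0,0],[0,0,0,0],[0,0,0,0],[0,0,0,0],[0,0,0,0],[0,0,0,0]]'|egrep 'time|pos|ct_f'
```

```text
time: 41.37
ee_pos: [0.5409, -0.0669, 0.0887]
contact_force: [-8.4, 0.6, 4.6]
```

```bash
python3 -m inch '[[0,0,0,0],[0,0,0,0],[0,0,0,0],[0,0,0,0],[0,0,0,0],[0,0,0,0],[0,0,0,0],[0,0,0,0]]' 75
python3 - <<'E'
from workcell import manip
import cv2
s=manip.snapshot("wrist");g=cv2.cvtColor(s["image"],cv2.COLOR_RGB2GRAY); cv2.imwrite("pics/w9.png",s["image"][:,:,::-1])
print(g[245,180:240]);print(g[245,290:320]);print(g[245,365:400])
E
```

```text
time: 42.03
ee_pos: [0.5419, -0.0667, 0.0888]
ee_rot: [0.0, 0.677, 0.736, 0.0]
contact_force: [0.3, -0.3, 0.2]
opening: 0.878
grip_force: 0.0
[ 30  22  23  22  32  55  90  91  87  88 100 100 104 106 100 101 101 103
 101 101  98  99  96  82  74  71  73  77  77  93  96  93  95  98  94  92
  92  95  92  97  96  93  97  94  72  37  25  35  31  29  26  24  32  27
  27  31  25  26  27  28]
[ 30  31  30  30  28  24   8  21  30  33  26  27  32  27  34  53  70  66
  49  52  95  97  94  97  97  95  94 100 101  94]
[217 218 220 217 103  66  71  92 105 106 106 105 100 101  99 100  78  70
  68  71  75  69  71  73  70  81 101 101  95  95 101  98  97  95  99]
```

```bash
python3 -m inch '[[0,0,-0.1,0],[0,0,-0.2,0],[0,0,-0.4,0],[0,0,-0.6,0],[0,0,-0.8,0],[0,0,-0.8,0],[0,0,-0.5,0],[0,0,0,0]]'
python3 -m inch '[[0,-0.5,-0.3,0],[0,-0.6,-0.3,0],[0,-0.6,0,0],[0,-0.3,0,0],[0,0,0,0],[0,0,0,0],[0,0,0,0],[0,0,0,0]]'
python3 - <<'E'
from workcell import manip
from h import *
import cv2
# numeric check in the top view: strap brightness at its end, pin visible at fork
st=manip.get_state(); print(st["contact_force"])
for n in("scene","wrist"):
    s=manip.snapshot(n); cv2.imwrite(f"pics/end_{n}.png",s["image"][:,:,::-1])
    if n=="scene":
        for p in [(.612,-.060,.085),(.628+.0,-.059,.085)]: print(proj(s,p))
        o=np.load("scene4.npz")["image"].astype(int); d=np.abs(s["image"].astype(int)-o).sum(2)
        sub=d[150:190,290:350]; print("strap/ball diff max,mean",sub.max(),sub.mean())
E
```

```text
time: 42.75
ee_pos: [0.5429, -0.0667, 0.1942]
ee_rot: [0.002, 0.677, 0.736, 0.001]
contact_force: [0.5, 0.2, 1.0]
opening: 0.876
grip_force: 0.0
time: 43.42
ee_pos: [0.4826, -0.0715, 0.2086]
ee_rot: [-0.0, 0.677, 0.736, 0.0]
contact_force: [0.0, -0.7, -0.1]
opening: 0.877
grip_force: 0.0
[ 0.0489826  -0.67687096 -0.12288789]
[300.46391516 207.88314196]
[305.60245162 212.177092  ]
strap/ball diff max,mean 351 8.87875
```

```bash
python3 - <<'E'
from workcell import manip
from h import *
import cv2
st=manip.get_state(); s=dict(manip.snapshot("wrist")); P=np.eye(4);P[:3,:3]=q2R(st["ee_rot"]);P[:3,3]=st["ee_pos"];s["pose"]=P@s["hand_eye"]
g=cv2.cvtColor(s["image"],cv2.COLOR_RGB2GRAY)
for off in(-.034,-.026,-.016,.022,.028,.063,.068): print(off,proj(s,np.array([.6115,-.0605,.085])+(off-.068)*JX).round(1))
u=proj(s,np.array([.6115,-.0605,.085])-.06*JX); r=int(u[1]); print(r,g[r,int(u[0])-75:int(u[0])+125])
E
```

```text
-0.034 [285.6 181.1]
-0.026 [293.9 181. ]
-0.016 [304.2 181. ]
0.022 [343.6 180.9]
0.028 [349.8 180.9]
0.063 [386.  180.7]
0.068 [391.2 180.7]
180 [148 144 146 148 164 173 148 144 136 142 177 179 185 175 165 152 150 148
 144 143 145 159 182 198 205 196 186 176 102  79 133 189 204 214 223 228
 230 205 184 210 212 211 213 214 213 212 171 100  43  39  68  65  63  68
  68  65  68  64  63  67  69  66  66  66  65  64  62  67  69  69  65  62
  64  65  63  63  70  66  67  66  66  68  64  68  66  63  35  33  24  13
  17   8  17  22  33  51  57  56  47  71 149 226 226 225 228 224 225 225
 224 226 224 223 225 224 225 225 222 226 223 224 224 224 224 223 225 224
 223 224 223 222 196 189 101  67  79  98 100  95  95  90  70  68  67  73
  69  89  96  94  96  95  94  94  95  92  92  90  87  83  85  82  84  85
  87  97 142 187 218 234 234 235 235 236 233 231 230 231 229 231 232 230
 229 232 232 235 234 230 228 227 230 230 227 226 229 230 230 230 228 230
 232 231]
```

```bash
python3 -c "
from workcell import manip
print(manip.finish_job())"
```

```text
the job is handed in; nothing more can be done
None
```

The job is handed in. The strap is fully down and the pin is through fork and lug with its shoulder against the fork. The button looks sprung out in the wrist image, and the gripper was clear with about 43 s on the clock; I did not get a verdict back.

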